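Set the stop screw of a slot-car gauge to a setting block

ROBOT

A 7-joint arm with a two-finger parallel gripper is mounted at the origin on the work surface. World frame = base frame: x ahead of the robot, y to its left, z up, the work surface at z = 0. Lengths are in mm, angles in rad, forces in N, time in s.
With the tool pointing down it reaches from about 350 to 900 mm from the base axis. Payload 7.2 kg.
Tool frame: the origin (TCP) lies midway between the tips of the shut fingers; the grasp point (between the pads) lies 19 mm behind it; z points along the fingers, y is the line along which they close (so a half turn about z gives the same grasp; the last joint's range is limited). The gripper opens to 85 mm and grips with 20 to 120 N. Pads are 22 mm wide; open, the fingers measure 114 mm over their backs; the gripper's body (76 mm by 85 mm) begins 54 mm behind the grasp point. The pads swing forward as they close: fully open they stand 13 mm farther back than shut.
Start: joints at [-1.213, 0.411, -0.013, 1.596, 0.006, 1.134, -0.082], TCP at [258.165, 569.192, 231.297] pointing down, gripper open.
Joint ranges: [-2.95, 2.95], [-0.29, 1.99], [-1.47, 1.44], [0.14, 2.54], [-1.03, 4.17], [0.13, 1.85], [-2.86, 2.86]. Speed limits (rad/s): [2.39, 2.39, 3.01, 3.01, 3.14, 3.14, 3.14].

INTERFACE

Orientations are given as a unit quaternion [x, y, z, w].
In Python, from station import readout, get_image, get_calibration, ticket gives the robot as it stands.
- The arm moves only by the tool jog_arm, never from a script. Its argument "motion" is a list that holds one entry, the list of rows, each a list of 4 numbers: the shift along the tool's x, y, z in units of 0.5 m (1.0 is 0.5 m), then the turn about the tool's z in units of 45 degrees (1.0 is 45 degrees). A call has 1 to 8 rows; each row is the pose to reach, as a shift and turn from the pose commanded when the call began, along the tool's axes at that moment; what a row does not reach only later rows make up. A row lasts 1/8 s, in which the tool goes at most 62.5 mm and 10.7 degrees, less where a joint would pass 70% of its speed; a pose out of reach is approached as far as the arm can. A call with a number of a shift or a turn outside -1 to 1 is refused whole. A call with a gripper value outside its range is refused whole. "hand" is the closure, from 0 (fully open) to 1 (shut), set as the call begins (left out, the last holds). The fingers move at their own pace and stop on an object; the grip force is fixed at half the most. Time passes only in rows, so rows that repeat a pose let the fingers close. It gives the time, the measured TCP pose, the force, the opening and the grip force at its end, in the units of the state.
- readout.sense(): the state, without advancing time (a new reading comes with each control period).
- get_image(name): name is "side" or "top"; returns the picture (420x560x3 uint8, blue, green, red); there is no depth.
- get_calibration(name): a dict with "fovy" (degrees; the focal length in pixels is half the picture's height over the tangent of half this angle, whatever the lens; pixels are square), "cx", "cy" (the principal point, pixels), "dist" ([k1, k2, p1, p2, k3] as OpenCV has them; the pictures are not rectified), "R" (3x3) and "t" (3): a world point X has camera coordinates R X + t. Camera axes: x right, y down, z forward; pixel columns grow to the right and rows downward; lengths in mm; the calibration is good to about 2 mm. A picture is of the moment at which its call begins. get_calibration takes no time and is no camera call.
- ticket.finish_job(): hands the job in; it is judged then, once.
The state is a dict: "time_s": time; "q": joint angles; "joint_velocities": joint speeds; "effort": joint torques, N m; "tcp_pos": TCP position; "ee_rot": TCP orientation; "ft_force": force on the tool from outside, world axes, zero at the start; "wrist_torque": the same for the moment, N m; "finger_gap": finger opening in mm; "grip_force": force on a finger pad.
Only numpy, scipy, OpenCV 4.12 (cv2) and the standard library are available. Lean on these libraries where they do the work, as an engineer would, in place of code of your own. Each camera call takes 0.05 s, during which the arm holds its last target. There are 200 camera calls.

TASK

On the small bridge gauge, slide the thick tongue of the setting block through the bridge, centred under the stop screw, with the block lying flat on the base plate, square to the bridge and its tongue end about 20 mm past the screw. Let go of it, then turn the T-handle driver clockwise until the screw's sprung nose just bears on the tongue, pushed in by only about 2 mm, and leave it set like that with the block in place.

Things in the scene. Friction and masses are not known exactly. Their poses are not given: they have to be found in the camera images.
- fixture: Bridge gauge, fixed. Origin on the bench under the vertical stop screw; x along the plate, away from the robot; y along the bridge; z up. Dark plate 12 mm thick, x -135 (loading side) to +40 mm, y +-55 mm. Aluminium bridge at x +-13 mm, 74 mm clear between its pillars, underside 56, top 74 mm up. At the screw's foot a round sprung nose, 9 mm wide. The driver stands in the screw from above.
- block_grip (a point): Centre of the upright grip (40 long x, 30 wide y, 45 mm high) of a loose bare-metal setting block, 0.35 kg, 22.5 mm above its underside. A flat tongue 20 mm thick, 30 wide, 105 long runs from the grip's foot along +x, its end 125 mm from this point. Set: tongue along fixture +x, this point at fixture x about -105 mm. A bystander looks alike but its tongue is 8 mm thin: not that one.
- driver (a joint): Driver on the screw's axis: thin shaft, black T-bar 70 long, 14 wide, 26 mm high, centre 110 mm above the bench at all times. Angle in rad, clockwise from above, 0 to 2.2; starts 0.25 to 0.65, stays as left (0.12 N m). At 0 the bar lies along fixture y, at 1.57 along x. Lowers the nose 6 mm per rad, from 40 mm above the bench at 0: meets the tongue on the plate at 1.33, 2 mm in at 1.67.
- nose (a joint): How far the sprung nose is pushed up into the screw, in m: 0 when free, at most 0.0065. Spring: 1 N at first contact, then 2 N more per mm.
Not all that is in view belongs to the job. What is shaped like the part that bears block_grip but pink is not meant. What is shaped like the fixture but orange is not meant.

How it is judged:
By the outcome, as a careful person would: the job done as asked, in the order asked, and still so for the second after the job is handed in, with the robot touching nothing.
It also fails if it takes over 48 s, if anything falls off the work surface, if the arm or the gripper's body presses on something with over 40 N, if the wrist force passes 120 N, or if a joint passes its speed limit or range.

## Working session

There is one attempt and no reset: what is moved stays moved. The work goes in short steps, Python scripts to look and compute and a tool call to move; the robot and the scene stay as the last step left them, time stands still between calls to the robot, and variables do not carry over. Pictures are saved under pics/ and viewed, at most 10 in all, crops included, and the job is handed in when it is done.

Besides the shell and the picture viewer there is one more tool, called after "Emit:" by a JSON object that holds its "op" and its "data". jog_arm: Moves the arm, as the interface text tells. Its arguments: {"type":"object","properties":{"motion":{"type":"array","items":{"type":"array","items":{"type":"array","items":{"type":"number","minimum":-1,"maximum":1}}}},"hand":{"type":"number"}},"required":["motion"]}

```bash
mkdir -p pics
python3 - <<'E'
from station import readout,get_image,get_calibration
import cv2,numpy as np
for n in("side","top"):
    cv2.imwrite(f"pics/{n}0.png",get_image(n)); c=get_calibration(n)
    print(n,c)
s=readout.sense();print(s["tcp_pos"],s["ee_rot"],s["time_s"],s["finger_gap"])
E
```

```text
side {'fovy': 45.134602238444046, 'cx': 274.33242376444144, 'cy': 206.32293089836836, 'dist': array([-0.00288022,  0.        ,  0.        ,  0.        ,  0.        ]), 'R': array([[-0.99355225, -0.11330482, -0.00399416],
       [-0.06655515,  0.61140793, -0.78851173],
       [ 0.09178424, -0.78316177, -0.61500674]]), 't': array([612.68018585, 145.05295778, 888.75851983])}
top {'fovy': 49.02233544199666, 'cx': 280.25877354322733, 'cy': 216.50035019109134, 'dist': array([-0.04963153,  0.        ,  0.        ,  0.        ,  0.        ]), 'R': array([[ 0.00298402, -0.99973729,  0.02272564],
       [-0.98461528, -0.00690782, -0.17459964],
       [ 0.17471075, -0.021855  , -0.98437722]]), 't': array([-98.19378193, 593.77235533, 899.59959486])}
[258.00545959 568.75237808 230.5188799 ] [ 2.11299495e-01  9.77421070e-01 -7.51310763e-04 -1.00963509e-04] 0.1 85.49405273191157
```

View pics/side0.png

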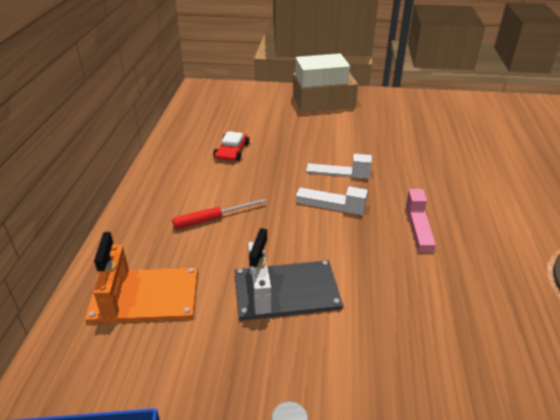

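View pics/top0.png

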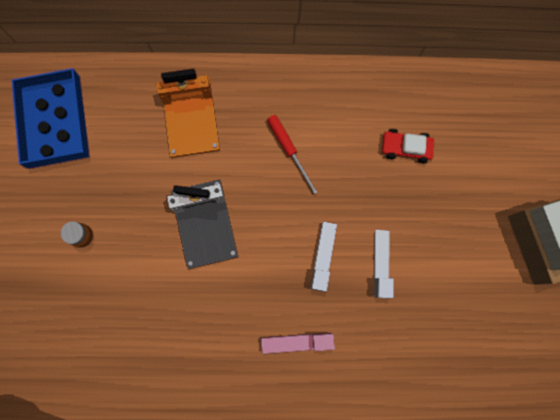

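The thick-tongued block looks to be the one nearer the side camera: side (330,200), top (323,258). The dark gauge is at top (205,225), with its bridge at (195,195) and T-bar at (191,191). Next I'll measure them and check with an enlarged crop.

```bash
cat > h.py <<'E'
import cv2,numpy as np
from station import readout,get_image,get_calibration
def K(n):
    c=get_calibration(n); f=210/np.tan(np.radians(c["fovy"])/2)
    return np.array([[f,0,c["cx"]],[0,f,c["cy"]],[0,0,1]]),c
def cast(n,uv,z):
    k,c=K(n); p=cv2.undistortPoints(np.float64(uv).reshape(-1,1,2),k,c["dist"])[:,0]
    d=np.c_[p,np.ones(len(p))]@c["R"]; o=-c["R"].T@c["t"]
    return o+d*((np.reshape(z,(-1,1))-o[2])/d[:,2:])
def proj(n,X):
    k,c=K(n); return cv2.projectPoints(np.float64(X).reshape(-1,1,3),cv2.Rodrigues(c["R"])[0],c["t"],k,c["dist"])[0][:,0]
def blobs(im,lo,hi,amin=60):
    m=cv2.inRange(cv2.cvtColor(im,cv2.COLOR_BGR2HSV),lo,hi)
    cs=cv2.findContours(m,cv2.RETR_EXTERNAL,cv2.CHAIN_APPROX_NONE)[0]
    return [c for c in cs if cv2.contourArea(c)>amin]
E
python3 - <<'E'
from h import *
t=cv2.imread("pics/top0.png");s=cv2.imread("pics/side0.png")
for n,im in(("top",t),("side",s)):
  for nm,lo,hi in(("silver",(0,0,120),(179,70,255)),("dark",(0,0,0),(179,90,85))):
    for c in blobs(im,lo,hi,80):
        r=cv2.minAreaRect(c); print(n,nm,cv2.contourArea(c),np.round(r[0],1),np.round(cv2.boxPoints(r)).tolist())
a=cv2.resize(t[170:300,155:415],None,fx=3,fy=3,interpolation=cv2.INTER_CUBIC)
b=cv2.resize(s[145:325,225:385],None,fx=3.3,fy=3.3,interpolation=cv2.INTER_CUBIC)
cv2.imwrite("pics/ct.png",a);cv2.imwrite("pics/cs.png",b)
E
```

```text
top silver 914.5 [384.  263.5] [[375.0, 297.0], [375.0, 230.0], [393.0, 230.0], [393.0, 297.0]]
top silver 937.0 [323.8 255.8] [[311.0, 288.0], [321.0, 221.0], [337.0, 223.0], [327.0, 291.0]]
top silver 339.0 [ 71. 232.] [[57.0, 233.0], [72.0, 218.0], [86.0, 232.0], [71.0, 247.0]]
top silver 359.0 [551.5 224. ] [[544.0, 201.0], [559.0, 201.0], [559.0, 247.0], [544.0, 247.0]]
top silver 184.5 [179.8 199.2] [[167.0, 196.0], [191.0, 191.0], [193.0, 203.0], [169.0, 208.0]]
top silver 143.5 [212.7 191.1] [[202.0, 188.0], [218.0, 181.0], [223.0, 194.0], [207.0, 201.0]]
top silver 353.0 [414.8 143.7] [[403.0, 152.0], [405.0, 133.0], [426.0, 135.0], [424.0, 154.0]]
top dark 768.0 [547.5 238.7] [[529.0, 211.0], [542.0, 206.0], [566.0, 266.0], [553.0, 271.0]]
top dark 3401.5 [202.  222.1] [[166.0, 188.0], [218.0, 175.0], [238.0, 256.0], [186.0, 269.0]]
top dark 191.5 [178.5  77.8] [[162.0, 73.0], [194.0, 69.0], [195.0, 82.0], [164.0, 87.0]]
side silver 487.5 [289.5 410. ] [[272.0, 419.0], [272.0, 401.0], [307.0, 401.0], [307.0, 419.0]]
side silver 309.0 [260.9 277.2] [[251.0, 266.0], [267.0, 2
[... 188 characters left out ...]
71.0, 154.0], [371.0, 177.0], [306.0, 177.0]]
side silver 215.5 [231.8 138.3] [[221.0, 144.0], [223.0, 130.0], [242.0, 132.0], [241.0, 147.0]]
side silver 1407.0 [322.7  69.2] [[295.0, 56.0], [348.0, 51.0], [351.0, 83.0], [297.0, 87.0]]
side dark 1077.5 [288.  289.6] [[235.0, 270.0], [336.0, 259.0], [341.0, 309.0], [240.0, 320.0]]
side dark 339.5 [102.5 251. ] [[95.0, 233.0], [110.0, 233.0], [110.0, 269.0], [95.0, 269.0]]
side dark 309.0 [257.2 247.7] [[248.0, 266.0], [253.0, 228.0], [266.0, 230.0], [261.0, 267.0]]
side dark 568.0 [402.7  42.5] [[392.0, 85.0], [405.0, -1.0], [414.0, 0.0], [400.0, 86.0]]
side dark 397.0 [390.8  42.5] [[382.0, 85.0], [394.0, -1.0], [400.0, 0.0], [388.0, 86.0]]
```

View pics/ct.png

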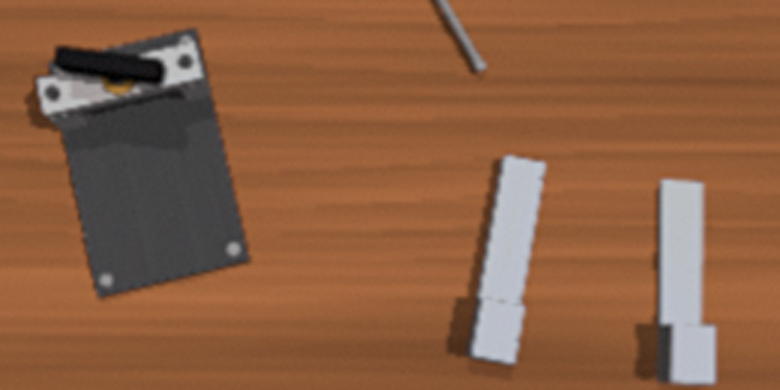

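View pics/cs.png

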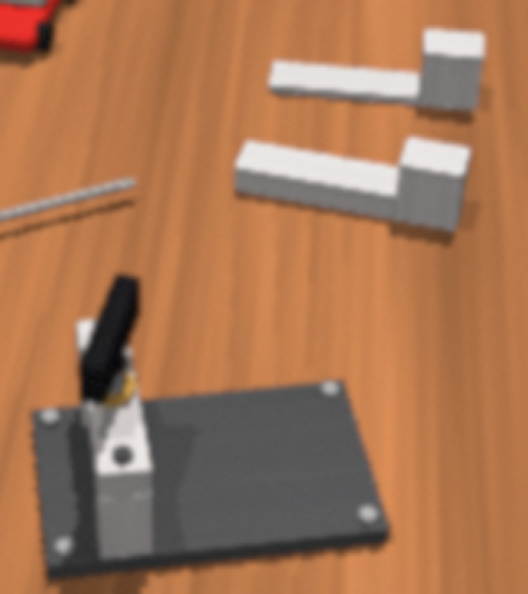

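The side crop confirms it: the nearer block, crop (350,185), has the thick tongue, and the farther one is thin. The T-bar stands at about 0.4 rad.

Run:
```python
from h import *
T=lambda a:np.array(a)/3+[155,170]
S=lambda a:np.array(a)/3.3+[225,145]
np.set_printoptions(precision=1,suppress=True)
pt=cast("top",T([[98,297],[249,262],[197,28]]),12);ps=cast("side",S([[33,410],[343,380],[388,530],[47,570]]),12)
print("plate top NL,NR,FR",pt,"side FR,NR,NL,FL",ps,sep="\n")
def yaw(v):return np.degrees(np.arctan2(v[1],v[0]))
print("yaws",yaw(pt[2]-pt[1]),yaw(pt[0]-pt[1])-90,yaw(ps[0]-ps[1]),yaw(ps[3]-ps[2]),yaw(ps[2]-ps[1])-90)
def org(c,w): # centre -> origin
    a=np.radians(w);return c[:2]+47.5*np.array([np.cos(a),np.sin(a)])
print("org side",org(ps.mean(0),yaw(ps[0]+ps[3]-ps[1]-ps[2])),"top",org((pt[0]+pt[2])/2,yaw(pt[2]-pt[1])))
print("bridge screws z74 mid", cast("top",T([[52,93],[185,62]]),74),cast("top",T([[52,93],[185,62]]),74).mean(0))
print("bridge scr side",cast("side",S([[122,455]]),74))
g=cast("top",T([[480,300],[525,305],[515,364],[470,358]]),45);e=cast("top",T([[505,155],[546,161]]),20)
gs=cast("side",S([[405,138],[470,147],[463,175],[400,165]]),45);es=cast("side",S([[248,141],[236,168]]),20)
print("grip",g.mean(0),gs.mean(0),"end",e.mean(0),es.mean(0),yaw(e.mean(0)-g.mean(0)),yaw(es.mean(0)-gs.mean(0)),np.linalg.norm((e.mean(0)-g.mean(0))[:2]),np.linalg.norm((es.mean(0)-gs.mean(0))[:2]))
for n,f in(("top",T([[57,58],[162,72]])),("side",S([[127,280],[95,388]]))):
    b=cast(n,f,[110,110]);print("bar",n,b.mean(0),yaw(b[1]-b[0]))
```

```text
plate top NL,NR,FR
[[487.5  99.3  12. ]
 [512.9  -6.6  12. ]
 [683.3  34.5  12. ]]
side FR,NR,NL,FL
[[683.8  38.8  12. ]
 [515.7  -3.4  12. ]
 [489.9 103.3  12. ]
 [657.5 147.7  12. ]]
yaws 13.568875937977008 13.459926249424726 14.06927485089209 14.84280830854231 13.597290974200774
org side [632.7  83.5] top [631.6  78. ]
bridge screws z74 mid [[621.  124.5  74. ]
 [643.2  35.1  74. ]] [632.1  79.8  74. ]
bridge scr side [[621.9 124.8  74. ]]
grip [ 463.4 -178.8   45. ] [ 465.8 -175.8   45. ] end [ 587.5 -203.1   20. ] [ 587.3 -198.7   20. ] -11.06047616775147 -10.657845185571492 126.4957650133829 123.64406777773812
bar top [632.4  80.1 110. ] -97.34517849782469
bar side [632.7  77.5 110. ] 86.50477519096357
```

Emit:
{"op": "jog_arm", "data": {"motion": [[[-0.63, -0.76, 0, -0.3], [-0.63, -0.76, 0, -0.3], [-0.63, -0.76, 0, -0.3], [-0.63, -0.76, 0, -0.3], [-0.63, -0.76, 0, -0.3], [-0.63, -0.76, 0, -0.3], [-0.63, -0.76, 0, -0.3], [-0.63, -0.76, 0, -0.3]]], "hand": 0}}

```text
time_s: 1.1
tcp_pos: [388.1, 90.7, 231.3]
ee_rot: [0.095, 0.995, 0.0, 0.0]
ft_force: [0.7, -0.0, -0.6]
finger_gap: 85.5
grip_force: 0.0
```

```bash
cat >> h.py <<'E'
from scipy.spatial.transform import Rotation as Ro
def go(x,y,z,yaw):
    """tool shift/turn to TCP x,y,z with tool y axis at world yaw (deg)"""
    s=readout.sense();R=Ro.from_quat(s["ee_rot"]).as_matrix()
    d=R.T@(np.array([x,y,z])-s["tcp_pos"])/500
    w=np.degrees(np.arctan2(R[1,1],R[0,1])); t=-((yaw-w+180)%360-180)/45
    print("t",s["time_s"],"pos",np.round(s["tcp_pos"],1),"yaw",round(w,1),"tilt",np.round(R[:,2],3),"| shift",np.round(d,4),"turn",round(t,3),"gap",round(s["finger_gap"],1),"F",np.round(s["ft_force"],1),"q",np.round(s["q"],2))
E
python3 -c "
from h import *
go(464.5,-177.3,110,79.1)"
```

```text
t 1.1 pos [388.1  90.7 231.3] yaw 79.1 tilt [ 0.  0. -1.] | shift [-0.2515 -0.4975  0.2426] turn -0.001 gap 85.5 F [ 0.7 -0.  -0.6] q [-0.6   0.    0.25  2.11 -0.    1.02  1.03]
```

Emit:
{"op": "jog_arm", "data": {"motion": [[[-0.25, -0.5, 0.24, 0], [-0.25, -0.5, 0.24, 0], [-0.25, -0.5, 0.24, 0], [-0.25, -0.5, 0.24, 0], [-0.25, -0.5, 0.24, 0], [-0.25, -0.5, 0.24, 0], [-0.25, -0.5, 0.24, 0]]]}}

```text
time_s: 1.98
tcp_pos: [463.1, -175.9, 110.9]
ee_rot: [0.095, 0.995, 0.0, -0.001]
ft_force: [0.3, 0.7, 1.2]
finger_gap: 85.0
grip_force: 0.0
```

```bash
python3 -c "
from h import *
go(464.5,-177.3,8,79.1)
s=get_image('side');t=get_image('top')
a=cv2.resize(s[110:240,260:420],None,fx=3,fy=3);b=cv2.resize(t[200:330,270:430],None,fx=3,fy=3)
cv2.imwrite('pics/hover.png',np.vstack([a,b])[:, :])
"
```

```text
t 1.975 pos [ 463.1 -175.9  110.9] yaw 79.1 tilt [-0.001  0.    -1.   ] | shift [-0.0036 -0.0023  0.2057] turn -0.001 gap 85.0 F [0.3 0.7 1.2] q [-0.11  0.36  0.47  2.06 -0.23  0.77  1.88]
```

Emit:
{"op": "jog_arm", "data": {"motion": [[[-0.003, -0.002, 0.1, 0], [-0.003, -0.002, 0.16, 0], [-0.003, -0.002, 0.2, 0], [-0.003, -0.002, 0.205, 0], [-0.003, -0.002, 0.205, 0]]]}}

```text
time_s: 2.7
tcp_pos: [465.5, -176.8, 9.6]
ee_rot: [0.094, 0.996, 0.0, 0.001]
ft_force: [0.0, -0.2, -0.7]
finger_gap: 85.5
grip_force: 0.0
```

Emit:
{"op": "jog_arm", "data": {"motion": [[[0, 0, 0, 0], [0, 0, 0, 0], [0, 0, 0, 0], [0, 0, 0, 0], [0, 0, 0, 0], [0, 0, 0, 0], [0, 0, 0, 0]]], "hand": 1}}

```text
time_s: 3.58
tcp_pos: [465.1, -177.4, 9.3]
ee_rot: [0.095, 0.995, 0.0, 0.0]
ft_force: [-1.1, 0.9, 6.7]
finger_gap: 29.2
grip_force: 59.5
```

```bash
python3 -c "
from h import *
go(464.5,-177.3,60,79.1)
s=get_image('side')
cv2.imwrite('pics/grasp.png',cv2.resize(s[110:290,240:440],None,fx=3,fy=3))
"
```

```text
t 3.575 pos [ 465.1 -177.4    9.3] yaw 79.1 tilt [ 0.001  0.    -1.   ] | shift [ 0.0012  0.     -0.1014] turn 0.0 gap 29.2 F [-1.1  0.9  6.7] q [-0.02  0.54  0.37  2.11 -0.36  0.55  1.99]
```

View pics/grasp.png

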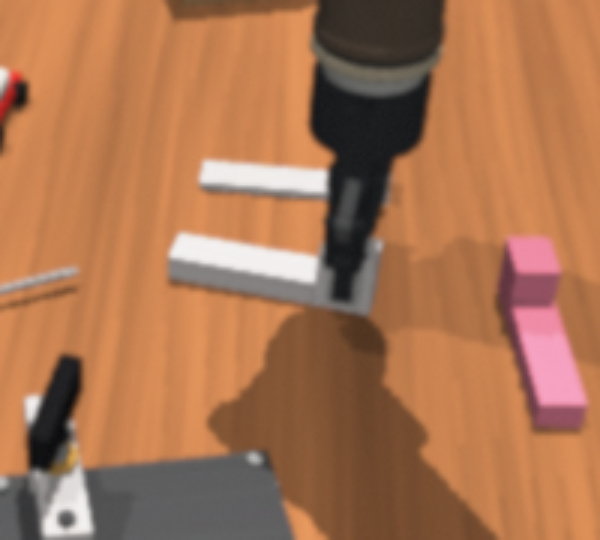

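Block gripped (gap 29.2 mm). I'll lift it and carry it to the loading side, aligned with the fixture.

Emit:
{"op": "jog_arm", "data": {"motion": [[[0, 0, -0.05, 0], [0.005, 0.05, -0.1, -0.08], [0.02, 0.13, -0.1, -0.18], [0.035, 0.22, -0.1, -0.28], [0.05, 0.31, -0.1, -0.38], [0.06, 0.38, -0.1, -0.48], [0.069, 0.42, -0.1, -0.549], [0.069, 0.432, -0.1, -0.549]]]}}

```text
time_s: 4.62
tcp_pos: [471.4, 41.8, 58.6]
ee_rot: [-0.121, 0.993, 0.0, -0.0]
ft_force: [-0.1, 0.4, -4.3]
finger_gap: 29.3
grip_force: 60.2
```

Run:
```python
from h import *
s=get_image('side');t=get_image('top')
go(472.1,41.1,60,103.8)
a=cv2.resize(s[180:340,220:380],None,fx=2.5,fy=2.5,interpolation=cv2.INTER_CUBIC);b=cv2.resize(t[150:310,130:290],None,fx=2.5,fy=2.5,interpolation=cv2.INTER_CUBIC)
cv2.imwrite('pics/pre.png',np.hstack([a,b]))
```

```text
t 4.725 pos [471.8  40.7  58.7] yaw 103.7 tilt [-0. -0. -1.] | shift [-0.0007  0.0007 -0.0026] turn -0.002 gap 29.5 F [-0.8 -0.5 -3.6] q [-0.44  0.41  0.31  2.14 -0.21  0.63  1.82]
```

View pics/pre.png

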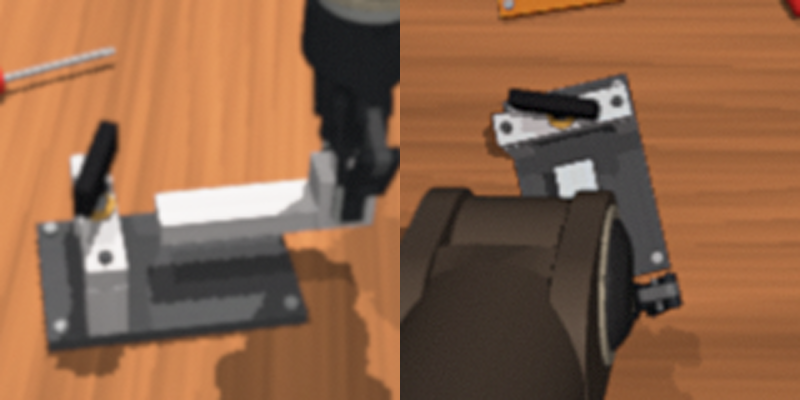

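The block hangs level with its tongue in line with the plate; its end is at top crop (555–592,165). I'll check it against the fixture axis.

Run:
```python
from h import *
T=lambda a:(np.array(a)-[400,0])/2.5+[130,150]
S=lambda a:np.array(a)/2.5+[220,180]
a=np.radians(13.8);c,s=np.cos(a),np.sin(a);o=np.array([632.3,80.5])
f=lambda p:np.round((p[:,:2]-o)@np.array([[c,-s],[s,c]]),1)
print("tongue end top L,R, side R pt",f(cast("top",T([[555,168],[591,160],[599,197]]),69.4)))
print("side: end L top, end R top?, L edge back",f(cast("side",S([[163,228],[155,195],[305,212]]),69.4)))
print("screws",f(cast("top",T([[507,127],[617,101]]),74)), "NR bolt",f(cast("top",T([[657,257]]),12)),"side bolts",f(cast("side",S([[291,302],[61,325],[50,229]]),12)),"bridge scr",f(cast("side",S([[105,257]]),74)))
```

```text
tongue end top L,R, side R pt [[-41.5  13.9]
 [-41.8 -15.8]
 [-73.  -15.8]]
side: end L top, end R top?, L edge back [[ -40.5   20.2]
 [ -39.7  -11.4]
 [-136.3   17.8]]
screws [[ -0.3  44.4]
 [  0.2 -47. ]] NR bolt [[-124.8  -47.5]] side bolts [[-125.    44.4]
 [  30.8   44.1]
 [  31.5  -45.7]] bridge scr [[ 0.4 45.3]]
```

Emit:
{"op": "jog_arm", "data": {"motion": [[[0, 0, 0.04, 0], [0, 0, 0.065, 0], [0, 0, 0.07, 0], [-0.02, 0, 0.07, 0], [-0.05, 0, 0.07, 0], [-0.08, 0, 0.07, 0], [-0.11, 0, 0.07, 0], [-0.122, 0, 0.07, 0]]]}}

```text
time_s: 5.72
tcp_pos: [532.5, 56.3, 23.8]
ee_rot: [-0.12, 0.993, -0.0, 0.0]
ft_force: [0.0, -0.4, -3.9]
finger_gap: 29.0
grip_force: 60.2
```

Run:
```python
from h import *
go(531.3,55.7,21.3,103.8)
```

```text
t 5.725 pos [532.5  56.3  23.8] yaw 103.8 tilt [ 0.001  0.    -1.   ] | shift [ 0.0025 -0.0006  0.0051] turn 0.001 gap 29.0 F [ 0.  -0.4 -3.9] q [-0.41  0.55  0.28  2.01 -0.25  0.62  1.84]
```

Emit:
{"op": "jog_arm", "data": {"motion": [[[0.002, 0, 0.003, 0], [0.002, 0, 0.005, 0], [0.002, 0, 0.005, 0]]]}}

```text
time_s: 6.1
tcp_pos: [529.4, 55.4, 21.4]
ee_rot: [-0.12, 0.993, 0.0, -0.0]
ft_force: [-1.2, -0.0, -0.0]
finger_gap: 29.3
grip_force: 60.6
```

Run:
```python
from h import *
s=get_image('side');t=get_image('top')
go(531.3,55.7,21.3,103.8)
a=cv2.resize(s[210:330,220:360],None,fx=2.8,fy=2.8,interpolation=cv2.INTER_CUBIC);b=cv2.resize(t[160:280,145:285],None,fx=2.8,fy=2.8,interpolation=cv2.INTER_CUBIC)
cv2.imwrite('pics/ins.png',np.hstack([a,b]))
```

```text
t 6.2 pos [529.4  55.4  21.3] yaw 103.8 tilt [-0.001  0.    -1.   ] | shift [-0.0038 -0.0004  0.0001] turn 0.0 gap 28.8 F [-2.3 -0.4  1.5] q [-0.41  0.55  0.27  2.01 -0.25  0.61  1.85]
```

View pics/ins.png

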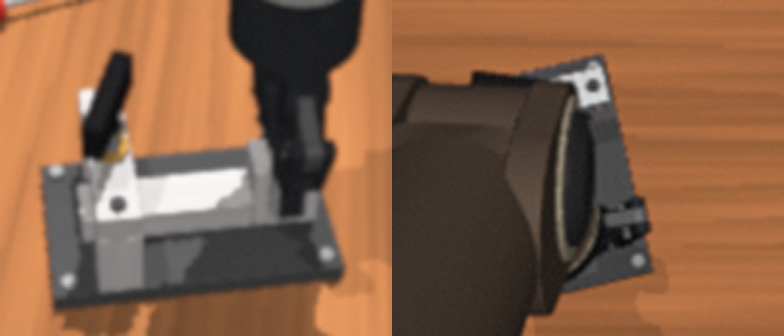

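The tongue passes under the bridge and the plate now carries the block's weight. I'll nudge it 1.5 mm and release.

Emit:
{"op": "jog_arm", "data": {"motion": [[[-0.003, 0, 0.001, 0], [-0.003, 0, 0.001, 0]]]}}

```text
time_s: 6.45
tcp_pos: [529.4, 55.4, 21.3]
ee_rot: [-0.12, 0.993, 0.0, -0.002]
ft_force: [-11.4, -2.1, 14.2]
finger_gap: 29.6
grip_force: 62.4
```

Emit:
{"op": "jog_arm", "data": {"motion": [[[0, 0, 0, 0], [0, 0, 0, 0], [0, 0, 0, 0], [0, 0, 0, 0], [0, 0, -0.1, 0], [0, 0, -0.2, 0], [0, 0, -0.3, 0], [0, 0, -0.3, 0]]], "hand": 0}}

```text
time_s: 7.45
tcp_pos: [534.0, 56.2, 174.7]
ee_rot: [-0.12, 0.993, 0.001, 0.004]
ft_force: [0.2, 0.0, -1.1]
finger_gap: 85.4
grip_force: 0.0
```

Run:
```python
from h import *
go(632.3,80,170,-7.3)
```

```text
t 7.45 pos [534.   56.2 174.7] yaw 103.8 tilt [ 0.007  0.002 -1.   ] | shift [-0.2021 -0.0007  0.0109] turn 2.469 gap 85.4 F [ 0.2  0.  -1.1] q [-0.49  0.32  0.36  1.9  -0.14  0.93  1.76]
```

Emit:
{"op": "jog_arm", "data": {"motion": [[[0.1, 0, -0.05, 0.23], [0.2, 0.1, -0.1, 0.46], [0.2, 0.2, -0.1, 0.7], [0.2, 0.3, -0.1, 0.93], [0.2, 0.35, -0.1, 1], [0.2, 0.35, -0.1, 1]]]}}

```text
time_s: 8.2
tcp_pos: [391.2, 204.8, 219.9]
ee_rot: [0.267, 0.964, -0.0, -0.001]
ft_force: [0.3, -1.1, -0.2]
finger_gap: 85.1
grip_force: 0.0
```

Run:
```python
from h import *
s=get_image('side');t=get_image('top')
go(632.3,80,170,-7.3)
a=cv2.resize(s[210:330,220:360],None,fx=2.8,fy=2.8,interpolation=cv2.INTER_CUBIC);b=cv2.resize(t[160:280,145:285],None,fx=2.8,fy=2.8,interpolation=cv2.INTER_CUBIC)
cv2.imwrite('pics/rel.png',np.hstack([a,b]))
```

```text
t 8.3 pos [392.3 201.7 220. ] yaw 59.0 tilt [-0.001 -0.001 -1.   ] | shift [-0.5367  0.0392  0.0999] turn 1.472 gap 84.9 F [-0.1 -0.4 -0.3] q [-0.88  0.1   0.32  2.05 -0.04  1.    0.49]
```

View pics/rel.png

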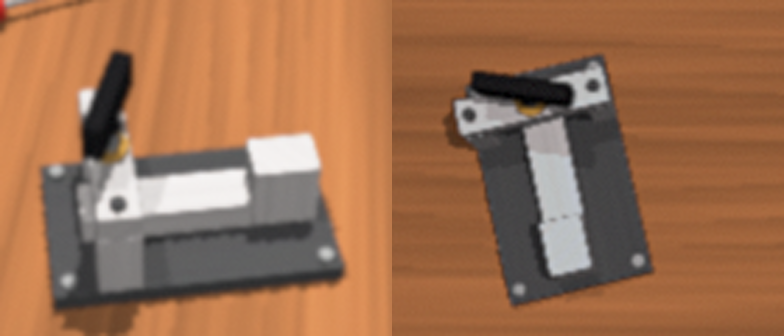

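The block lies flat with its tongue through the bridge. Its grip top is at about top crop (566,246). I'll measure that and the T-bar, whose ends are at about (472,80) and (572,97).

Run:
```python
from h import *
T=lambda a:(np.array(a)-[392,0])/2.8+[145,160]
S=lambda a:np.array(a)/2.8+[220,210]
a=np.radians(13.8);c,s=np.cos(a),np.sin(a);o=np.array([632.3,80.5])
f=lambda p:np.round((p[:,:2]-o)@np.array([[c,-s],[s,c]]),1)
print("grip top",f(cast("top",T([[541,225],[583,215],[592,268],[550,277]]),57)))
print("grip side",f(cast("side",S([[248,146],[311,136],[318,166],[255,173]]),57)))
print("tongue edges L,L,R,R",f(cast("top",T([[526,135],[543,213],[570,122],[580,200]]),32)))
print("screws",f(cast("top",T([[469,115],[592,86]]),74)),"plate near corners",f(cast("top",T([[514,305],[651,271]]),12)),"side",f(cast("side",S([[344,268],[55,300],[42,166],[315,146]]),12)))
t=cv2.imread('pics/rel.png')[:, 392:]
m=cv2.inRange(t,(0,0,0),(38,38,38)); m[140:]=0
cs=max(cv2.findContours(m,0,1)[0],key=cv2.contourArea);r=cv2.minAreaRect(cs);print(r)
b=cv2.boxPoints(r)/2.8+[145,160];X=cast("top",b,119);print(X.mean(0),np.round(X,1).tolist())
```

```text
grip top [[ -88.7   12.9]
 [ -88.6  -18.3]
 [-127.9  -16.5]
 [-127.2   14.4]]
grip side [[ -85.1   -8.1]
 [-125.1  -11.7]
 [-123.7   14.2]
 [ -85.1   15.1]]
tongue edges L,L,R,R [[-15.1  12.9]
 [-76.3  12.7]
 [-13.  -21.5]
 [-73.1 -16.3]]
screws [[ -0.7  45.1]
 [ -0.2 -46.2]] plate near corners [[-136.4   50.9]
 [-135.4  -55.4]] side [[-133.3   56.4]
 [  39.8   58.1]
 [  40.   -52.7]
 [-138.6  -47.6]]
((129.47999572753906, 90.13999938964844), (99.70207214355469, 27.0114803314209), 8.13010311126709)
[629.25811325  78.94011496 119.        ] [[624.5, 114.2, 119.0], [643.5, 112.4, 119.0], [634.0, 43.6, 119.0], [615.0, 45.6, 119.0]]
```

Emit:
{"op": "jog_arm", "data": {"motion": [[[-0.1, 0.01, 0, 0.2], [-0.2, 0.02, 0, 0.4], [-0.3, 0.03, 0, 0.6], [-0.4, 0.035, 0.02, 0.8], [-0.5, 0.039, 0.04, 1], [-0.536, 0.039, 0.06, 1], [-0.536, 0.039, 0.06, 1]]]}}

```text
time_s: 9.18
tcp_pos: [631.6, 77.6, 189.1]
ee_rot: [0.617, 0.787, -0.001, -0.001]
ft_force: [-0.3, -0.1, 0.4]
finger_gap: 85.0
grip_force: 0.0
```

Emit:
{"op": "jog_arm", "data": {"motion": [[[0, 0, 0, 0.2], [0, 0, 0, 0.4], [0, 0, 0, 0.487], [0, 0, 0, 0.487]]]}}

```text
time_s: 9.68
tcp_pos: [631.0, 80.9, 191.2]
ee_rot: [0.754, 0.657, 0.0, -0.001]
ft_force: [0.2, 0.5, 0.2]
finger_gap: 85.5
grip_force: 0.0
```

Run:
```python
from h import *
go(632.3,79.8,94,-7.9)
```

```text
t 9.675 pos [631.   80.9 191.2] yaw -7.9 tilt [-0.     0.001 -1.   ] | shift [-0.002   0.003   0.1944] turn -0.001 gap 85.5 F [0.2 0.5 0.2] q [-0.64  0.52  0.63  1.65 -0.34  1.09 -0.05]
```

Emit:
{"op": "jog_arm", "data": {"motion": [[[-0.001, 0.002, 0.07, 0], [-0.001, 0.002, 0.14, 0], [-0.001, 0.002, 0.18, 0], [-0.001, 0.002, 0.194, 0], [-0.001, 0.002, 0.194, 0]]]}}

```text
time_s: 10.3
tcp_pos: [633.2, 79.3, 94.3]
ee_rot: [0.755, 0.656, 0.0, 0.0]
ft_force: [-0.3, -0.4, 0.1]
finger_gap: 85.2
grip_force: 0.0
```

Run:
```python
from h import *
s=get_image('side')
go(632.3,79.8,94,-7.9)
cv2.imwrite('pics/bar.png',cv2.resize(s[150:330,180:380],None,fx=3,fy=3,interpolation=cv2.INTER_CUBIC))
```

```text
t 10.35 pos [633.5  79.2  94.8] yaw -8.1 tilt [ 0.001  0.    -1.   ] | shift [ 0.0008 -0.0026  0.0015] turn -0.004 gap 85.4 F [-0.4 -0.3  0.3] q [-0.59  0.63  0.57  1.72 -0.41  0.91  0.01]
```

View pics/bar.png

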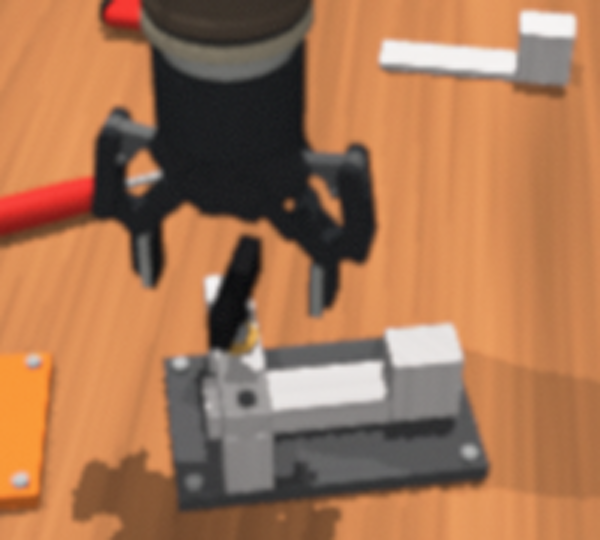

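The fingers straddle the bar, at about (148,260) and (322,290) with the bar at (235,290). Closing now.

Emit:
{"op": "jog_arm", "data": {"motion": [[[0, -0.002, 0, 0], [0, -0.002, 0, 0], [0, -0.002, 0, 0], [0, -0.002, 0, 0], [0, -0.002, 0, 0], [0, -0.002, 0, 0], [0, -0.002, 0, 0], [0, -0.002, 0, 0]]], "hand": 1}}

```text
time_s: 11.35
tcp_pos: [632.8, 79.3, 94.2]
ee_rot: [0.755, 0.655, 0.001, 0.001]
ft_force: [5.6, 0.3, 1.0]
finger_gap: 13.4
grip_force: 61.0
```

Run:
```python
from h import *
go(632.3,79.8,94,-81.9)
```

```text
t 11.35 pos [632.8  79.3  94.2] yaw -8.1 tilt [ 0.002  0.    -1.   ] | shift [ 0.0008 -0.0012  0.0004] turn 1.64 gap 13.4 F [5.6 0.3 1. ] q [-0.59  0.63  0.57  1.72 -0.42  0.91  0.01]
```

Emit:
{"op": "jog_arm", "data": {"motion": [[[0, 0, 0, 0.1], [0, 0, 0, 0.22], [0, 0, 0, 0.36], [0, 0, 0, 0.5], [0, 0, 0, 0.64], [0, 0, 0, 0.78], [0, 0, 0, 0.9], [0, 0, 0, 0.9]]]}}

```text
time_s: 12.35
tcp_pos: [631.8, 79.9, 94.2]
ee_rot: [0.936, 0.353, 0.0, -0.0]
ft_force: [0.4, 0.4, 5.0]
finger_gap: 13.0
grip_force: 61.7
```

Run:
```python
from h import *
go(632.3,79.8,94,-81.9)
print(readout.sense()["wrist_torque"])
```

```text
t 12.35 pos [631.8  79.9  94.2] yaw -48.6 tilt [-0.     0.001 -1.   ] | shift [0.0006 0.0008 0.0004] turn 0.739 gap 13.0 F [0.4 0.4 5. ] q [-0.71  0.68  0.76  1.73 -0.56  0.95 -0.58]
[ 0.23707289 -0.17719767 -0.10030351]
```

Emit:
{"op": "jog_arm", "data": {"motion": [[[0, 0, 0, 0.1], [0, 0, 0, 0.22], [0, 0, 0, 0.36], [0, 0, 0, 0.5], [0, 0, 0, 0.62], [0, 0, 0, 0.7], [0, 0, 0, 0.735], [0, 0, 0, 0.735]]]}}

```text
time_s: 13.35
tcp_pos: [631.4, 80.8, 94.1]
ee_rot: [0.997, 0.073, -0.001, -0.001]
ft_force: [-0.4, 2.9, 6.7]
finger_gap: 13.0
grip_force: 61.9
```

Run:
```python
from h import *
go(632.3,79.8,94,-81.9)
print(readout.sense()["wrist_torque"])
```

```text
t 13.35 pos [631.4  80.8  94.1] yaw -81.6 tilt [-0.001  0.002 -1.   ] | shift [0.0015 0.0022 0.0003] turn 0.006 gap 13.0 F [-0.4  2.9  6.7] q [-0.79  0.74  0.9   1.74 -0.68  1.01 -1.05]
[ 0.61888701  0.1085416  -0.01283815]
```

Emit:
{"op": "jog_arm", "data": {"motion": [[[0, 0, 0, 0], [0, 0, 0, 0], [0, 0, 0, 0], [0, 0, 0, 0], [0, 0, -0.05, 0], [0, 0, -0.15, 0], [0, 0, -0.25, 0], [0, 0, -0.25, 0]]], "hand": 0}}

```text
time_s: 14.35
tcp_pos: [633.9, 78.7, 222.8]
ee_rot: [0.997, 0.072, 0.003, -0.0]
ft_force: [0.0, -0.2, -1.2]
finger_gap: 85.8
grip_force: 0.0
```

Run:
```python
from h import *
go(430,230,230,-60)
```

```text
t 14.35 pos [633.9  78.7 222.8] yaw -81.7 tilt [ 0.006  0.001 -1.   ] | shift [-0.3598 -0.3583 -0.0166] turn -0.482 gap 85.8 F [ 0.  -0.2 -1.2] q [-0.85  0.61  1.01  1.62 -0.55  1.21 -1.15]
```

Emit:
{"op": "jog_arm", "data": {"motion": [[[-0.07, -0.07, 0, 0], [-0.15, -0.15, 0, 0], [-0.23, -0.23, 0, 0], [-0.3, -0.3, 0, 0], [-0.36, -0.36, 0, 0], [-0.36, -0.36, 0, 0]]]}}

```text
time_s: 15.1
tcp_pos: [424.5, 234.4, 217.7]
ee_rot: [0.997, 0.076, -0.001, -0.0]
ft_force: [0.4, -0.3, 1.0]
finger_gap: 85.4
grip_force: 0.0
```

Run:
```python
from h import *
s=get_image('side');t=get_image('top')
a=cv2.resize(s[210:330,220:360],None,fx=2.8,fy=2.8,interpolation=cv2.INTER_CUBIC);b=cv2.resize(t[160:280,145:285],None,fx=2.8,fy=2.8,interpolation=cv2.INTER_CUBIC)
cv2.imwrite('pics/fin.png',np.hstack([a,b]))
```

```text
(no output)
```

View pics/fin.png

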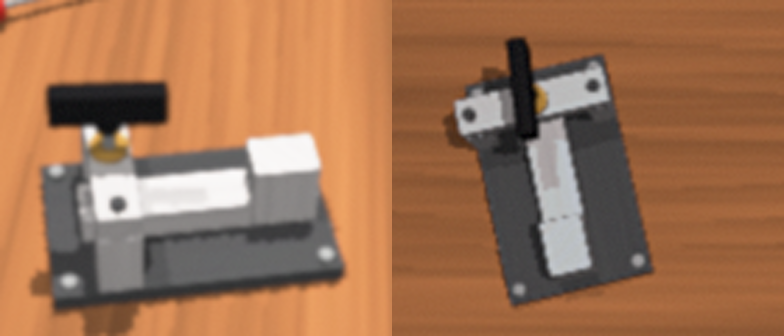

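The block hasn't moved, with its grip still at (566,246). The T-bar now lies just past fixture x, about 8° in the world, which matches the 1.67 rad target. Handing in.

```bash
python3 -c "
from station import ticket
print(ticket.finish_job())"
```

```text
the job is handed in; nothing more can be done
None
```

The job is handed in at about 15 s: the thick-tongued block lies flat, square and centred under the screw with its tongue end about 19 mm past it. The driver was turned to about 1.67 rad, which puts the nose about 2 mm in by the given screw pitch (not measured directly), and the arm is clear.

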